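Take the kitchen timer down from its keyhole studs

ROBOT

A 7-joint arm with a two-finger parallel gripper is mounted at the origin on the work surface. World frame = base frame: x ahead of the robot, y to its left, z up, the work surface at z = 0. Lengths are in m, angles in rad, forces in N, time in s.
With the tool pointing down it reaches from about 0.4 to 0.875 m from the base axis. Payload 19.3 kg.
Tool frame: the origin (TCP) lies between the finger pads; the fingertips stand 17 mm ahead of it and the grasp point (between the pads) lies 2 mm behind it; z points along the fingers, x is the direction in which the jaws open and shut, and the axes are right-handed (so a half turn about z gives the same grasp; the last joint's range is limited). The gripper opens to 85 mm and grips with 20 to 120 N. Pads are 22 mm wide; open, the fingers measure 114 mm over their backs; the gripper's body (76 mm by 85 mm) begins 54 mm behind the grasp point. The pads swing forward as they close: fully open they stand 13 mm farther back than shut.
Start: joints at [1.165, 0.521, -0.036, 1.599, 0.021, 1.021, -0.113], TCP at [0.206, -0.59, 0.21] pointing down, gripper open.
Joint ranges: [-2.91, 2.91], [-0.3, 2.13], [-1.5, 1.42], [0.17, 2.43], [-1.26, 4.41], [0.16, 1.93], [-2.52, 2.52]. Speed limits (rad/s): [1.89, 1.89, 2.39, 2.39, 3.01, 3.01, 3.01].

INTERFACE

Orientations are given as [roll, pitch, yaw] about the fixed x, y, z axes, in that order (R = Rz(yaw) Ry(pitch) Rx(roll)).
In Python, from workcell import bot gives the robot as it stands. The module is installed in compiled form; this text tells all that it offers.
- The arm moves only by the tool arm_command, never from a script. Its argument "targets" is a list of rows, each a list of 6 numbers: the shift along the tool's x, y, z in mm, then the turn, a rotation vector about the tool's x, y, z in degrees. In form: [[x, y, z, wx, wy, wz], ...]. A call has 1 to 8 rows; each row shifts and turns the pose as measured when the row begins, along the tool's axes as they then stand; what a row does not reach is not made up. A row lasts 1/10 s, in which the tool goes at most 50 mm and 8.59 degrees, less where a joint would pass 70% of its speed; a pose out of reach is approached as far as the arm can. A call is refused whole if a number of a shift passes 50 or a number of a turn 8.59, either way. A call with a gripper value outside its range is refused whole. "grip" is the opening in per cent of the stroke, from 0 (shut) to 100 (fully open), set as the call begins (left out, the last holds). The fingers move at their own pace and stop on an object; "grip_force" is the grip in N (left out, the last holds). Time passes only in rows, so rows that do not move let the fingers close. It gives the time, the measured TCP pose, the force and the opening at its end, in the units of the state.
- bot.observe(): the state, without advancing time (a new reading comes with each control period).
- bot.grab_frame(name): name is "scene" or "top" or "wrist"; returns a dict with "color" (420x560x3 uint8, red, green, blue), "depth" (420x560 float32, m along the optical axis (not along the pixel's ray), 0 where there is no reading), "fov_y" (degrees; the focal length in pixels is half the picture's height over the tangent of half this angle, whatever the lens; pixels are square), "cx", "cy" (the principal point, pixels), "R" (3x3) and "t" (3): a world point X has camera coordinates R X + t; the wrist camera has in their place "hand_eye" (4x4, takes a point from camera to tool coordinates, whose origin is the TCP and whose axes are the tool frame's). Camera axes: x right, y down, z forward; pixel columns grow to the right and rows downward; lengths in m; the calibration is good to about 2 mm. A picture is of the moment at which its call begins: read the wrist's pose just before it.
- bot.job_done(): hands the job in, once; it reports no verdict.
The state is a dict: "clock": time; "qpos": joint angles; "qd": joint speeds; "joint_efforts": joint torques, N m; "position": TCP position; "tool_rot": TCP orientation; "force": force on the tool from outside, world axes, zero at the start; "moment": the same for the moment, N m; "grip_width": finger opening in m.
Only numpy, scipy, OpenCV 4.12 (cv2) and the standard library are available. Lean on these libraries where they do the work, as an engineer would, in place of code of your own. Each camera call takes 0.05 s, during which the arm holds its last target. There are 200 camera calls.

TASK

The kitchen timer hangs by keyhole slots on two studs of the sloping stand. Take it by its grip, slide it sideways to the wide ends of the slots, lift it off, and set it down (do not drop it) on its back, face up, in the middle of the round cork mat. Leave everything else where it is.

Things in the scene. Friction and masses are not known exactly. Their poses are not given: they have to be found in the camera images.
- timer: White kitchen timer hanging flat on a sloping panel: a box 124 mm wide (its y), 84 mm high (its x), 24 mm thick (its z), 0.2 to 0.4 kg. Origin at the centre of its back; z points out of its face, x to its top edge, y to the left as the robot faces it. It hangs by two keyhole slots on two headed studs hidden behind it.
- timer_grip (a point): Middle of the outer end of the timer's grip: a rigid grey bar in the middle of its face that does not turn, 18 mm wide in the timer's y, 56 mm long in its x, standing 30 mm out from the face (timer z = 24 to 54 mm). Axes as the timer's.
- timer_slots (a point): Midway between the two level slots in the timer's back, 14 mm above its centre. The slots, 9 mm high, run along y (studs 7 mm, their heads 13 mm); the wide ends, at the left (+y), are 19 mm wide and 24 mm high. Slid right (-y) until it stops firmly, the timer has 3 mm to spare at each side of the heads; there only the hand bears it, and if it sags over 4 mm it catches.
- stand_face (a point): Centre of the panel's face (115 mm above the table), on which the timer lies. Two headed studs stand square to the face, reaching 10 mm out. Where they are in the slots cannot be seen: the timer must slide 14 to 29 mm, different each time, against up to 5 N of friction, until it stops firmly; then it lifts off square to the panel. Lifted too soon, the heads hold it fast.
- stand: Fixed plywood stand, 340 mm wide along its y. Its panel, 250 mm long up the slope, rises at 50 degrees from the table away from the robot and faces the robot (-x) and up. Origin on the table under the centre of the face; z up. The timer's y runs along the stand's y.
- mat: Round cork mat fixed on the table, 170 mm across, 6 mm thick; origin at the centre of its underside.
- jar: closed glass jar with wooden cap, 80 mm across, 130 mm high; origin at the centre of its underside (a bystander)
- pin: wooden rolling pin lying down, 400 mm long along its x, barrel 52 mm across; origin under its middle (a bystander)
- cutter_a: six-sided steel biscuit cutter, 56 mm across, 22 mm high; origin at the centre of its underside (a bystander)
- cutter_b: square steel biscuit cutter, 48 mm across, 22 mm high; origin at the centre of its underside (a bystander)
- mug: white mug, 80 mm across, 90 mm high; origin at the centre of its underside (a bystander)
- spoon: wooden spoon lying along its x; origin under its middle (a bystander)
Not all that is in view belongs to the job. Leave any yellow look-alike of the timer alone.

How it is judged:
By the outcome, as a careful person would: the job done as asked, in the order asked, and still so for the second after the job is handed in, with the robot touching nothing.
It also fails if it takes over 51 s, if anything falls off the work surface, if the arm or the gripper's body presses on something with over 40 N, if the wrist force passes 120 N, or if a joint passes its speed limit or range.

## Working session

There is one attempt and no reset: what is moved stays moved. The work goes in short steps, Python scripts to look and compute and a tool call to move; the robot and the scene stay as the last step left them, time stands still between calls to the robot, and variables do not carry over. Pictures are saved under pics/ and viewed, about 8 in all and at most 12, crops included, and the job is handed in when it is done.

Besides the shell and the picture viewer there is one more tool, called after "Request:" by a JSON object that holds its "fn" and its "kwargs", one argument or row to a line. arm_command: Moves the arm, as the interface text tells. Its arguments: {"type":"object","properties":{"targets":{"type":"array"},"grip":{"type":"number"},"grip_force":{"type":"number"}},"required":["targets"]}

```bash
mkdir -p pics; cat > h.py <<'E'
import numpy as np, cv2
from workcell import bot
from scipy.spatial.transform import Rotation as Ro
def cloud(f,T=None):
    d=f["depth"];h,w=d.shape;fl=h/2/np.tan(np.radians(f["fov_y"])/2)
    u,v=np.meshgrid(np.arange(w),np.arange(h))
    P=np.stack([(u-f["cx"])/fl*d,(v-f["cy"])/fl*d,d],-1)
    if "R" in f: return (P-f["t"])@np.array(f["R"])
    H=f["hand_eye"]; P=P@H[:3,:3].T+H[:3,3]
    p,R=T; return P@R.T+p
def pose():
    s=bot.observe(); return np.array(s["position"]),Ro.from_euler("xyz",s["tool_rot"]).as_matrix() if np.size(s["tool_rot"])==3 else np.array(s["tool_rot"])
E
python3 - <<'E'
from h import *
s=bot.observe();print(s)
for n in ("scene","top"):
    f=bot.grab_frame(n); cv2.imwrite(f"pics/{n}0.png",f["color"][:,:,::-1]); np.savez(n+"0.npz",c=f["color"],P=cloud(f),d=f["depth"])
    print(n,f["fov_y"],f["cx"],f["cy"],-np.array(f["R"]).T@f["t"])
E
```

```text
{'clock': 0.0, 'qpos': array([ 1.164797  ,  0.5220409 , -0.03632854,  1.6000073 ,  0.02118912,
        1.02109475, -0.11279558]), 'qd': array([-7.61594609e-04, -5.56727725e-04, -2.36439704e-04, -8.04335389e-04,
       -1.18513303e-03,  6.18552039e-04,  4.94215338e-05]), 'joint_efforts': array([ 3.25601948e-03, -9.27078795e+01,  1.98181026e+00, -3.69911170e+01,
        1.78482762e-02,  8.39965534e-03,  2.77521724e-05]), 'position': array([ 0.20579843, -0.5897575 ,  0.20910923]), 'tool_rot': array([ 3.14151920e+00,  1.16341499e-03, -1.23500732e+00]), 'force': array([0.32819283, 0.19494611, 0.27856975]), 'moment': array([-0.00368081,  0.02857765,  0.02238728]), 'grip_width': 0.08500834140586495}
scene 53.42184098548158 281.398708434366 215.67811021906897 [ 0.99080743 -0.63889804  0.8891577 ]
top 44.608768918409794 281.7425754141943 213.79315751169648 [ 0.30594431 -0.04947122  1.46649252]
```

View pics/scene0.png

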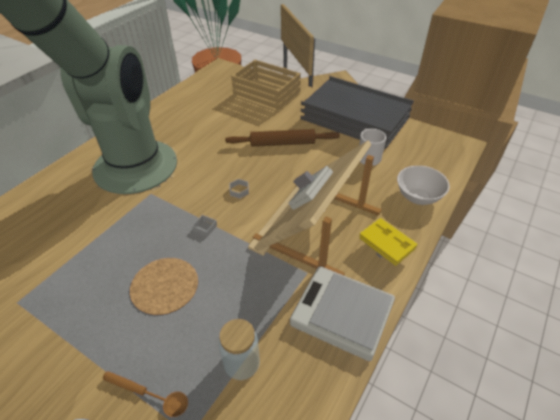

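View pics/top0.png

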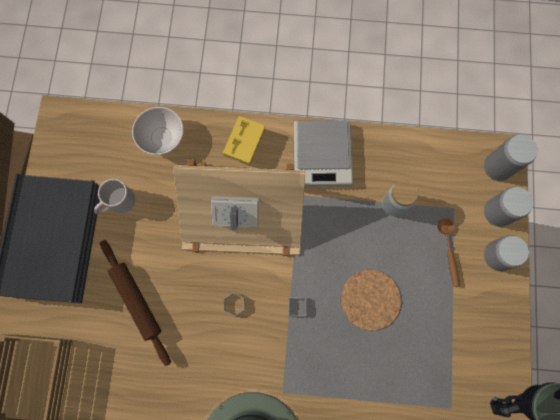

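The scene view shows the stand at (310,195) with the timer's grey grip facing the robot. In the top view the timer is at (235,212), its grip at (234,216) and the mat at (371,299). Next I measure these from depth.

```bash
python3 - <<'E'
from h import *
z=np.load("top0.npz");P=z["P"];c=z["c"].astype(int)
hsv=cv2.cvtColor(z["c"],cv2.COLOR_RGB2HSV)
for n,uv in dict(mat=(371,299),cutA=(235,305),cutB=(300,307),jar=(402,195),grip=(234,214),panL=(195,215),panR=(285,215),ptop=(240,185),pbot=(240,238)).items(): print(n,P[uv[1],uv[0]].round(4),hsv[uv[1],uv[0]])
# mat
roi=np.zeros(c.shape[:2],bool);roi[260:340,330:415]=1
m=roi&(hsv[...,1]>70); n,l,st,ce=cv2.connectedComponentsWithStats(m.astype(np.uint8)); i=1+st[1:,4].argmax()
cn=max(cv2.findContours((l==i).astype(np.uint8),0,1)[0],key=cv2.contourArea);print("mat ell",cv2.fitEllipse(cn))
Q=P[l==i];print("mat med",np.median(Q,0),(Q.min(0)+Q.max(0))/2,np.ptp(Q,axis=0))
# panel plane from wood pixels
roi=np.zeros(c.shape[:2],bool);roi[178:238,186:296]=1
w=roi&(hsv[...,1]>60)&(z["d"]>0)
A=P[w]
for k in range(4):
    ce=A.mean(0);nn=np.linalg.svd(A-ce,full_matrices=0)[2][2];r=(A-ce)@nn;A=A[abs(r)<.006]
nn*=np.sign(nn[2]);print("panel n",nn,"tilt",np.degrees(np.arccos(nn[2])),"yaw",np.degrees(np.arctan2(nn[1],nn[0])),len(A))
hgt=(P-ce)@nn
yy=np.cross([0,0,1],-nn);yy/=np.linalg.norm(yy);xx=np.cross(yy,nn)
print("y",yy,"x",xx)
roi[:]=0;roi[190:236,200:270]=1
for lo,hi,t in((.016,.032,"face"),(.045,.062,"grip")):
    k=roi&(hgt>lo)&(hgt<hi)&(z["d"]>0);Q=P[k];a=Q@xx;b=Q@yy
    ra=np.percentile(a,[1,99]);rb=np.percentile(b,[1,99])
    g=xx*ra.mean()+yy*rb.mean()+nn*(ce@nn)
    print(t,k.sum(),np.median(hgt[k]),"size",np.ptp(ra),np.ptp(rb),"foot",g, Q.mean(0))
im=cv2.resize(z["c"][165:260,165:310,::-1],None,fx=5,fy=5,interpolation=cv2.INTER_CUBIC);cv2.imwrite("pics/crop1.png",im)
E
```

```text
mat [ 0.4117 -0.2981  0.0078] [ 14 115 160]
cutA [ 0.3619  0.0827 -0.0042] [ 16 109 136]
cutB [ 3.724e-01 -1.009e-01 -3.000e-04] [ 10   7 117]
jar [ 0.6898 -0.3487  0.1225] [ 17 108 147]
grip [0.5875 0.0952 0.1653] [160   8  91]
panL [0.5909 0.2097 0.0929] [ 17  87 143]
panR [ 0.6099 -0.0367  0.1059] [ 17  89 141]
ptop [0.6657 0.0875 0.1698] [ 17  90 141]
pbot [0.5484 0.0855 0.0321] [ 17  90 139]
mat ell ((370.4960021972656, 299.67022705078125), (58.40364074707031, 60.76992416381836), 139.5228729248047)
mat med [ 0.40933733 -0.2968648   0.00538484] [ 0.40041365 -0.21612335  0.72931499] [0.18893868 0.33330426 1.47435506]
panel n [-0.76575075 -0.033886    0.64224413] tilt 50.040636858872645 yaw -177.46620046150198 5089
y [-0.04420873  0.99902232  0.        ] x [0.64161622 0.0283928  0.76650015]
face 1074 0.023954557948555923 size 0.08341987753470309 0.12194513007965518 foot [0.61416891 0.09943565 0.11572846] [0.59864823 0.09822829 0.13432196]
grip 133 0.0539239366127134 size 0.056890919801220186 0.016994547013364364 foot [0.61435257 0.09956315 0.11595416] [0.57454267 0.0976924  0.15135005]
```

View pics/crop1.png

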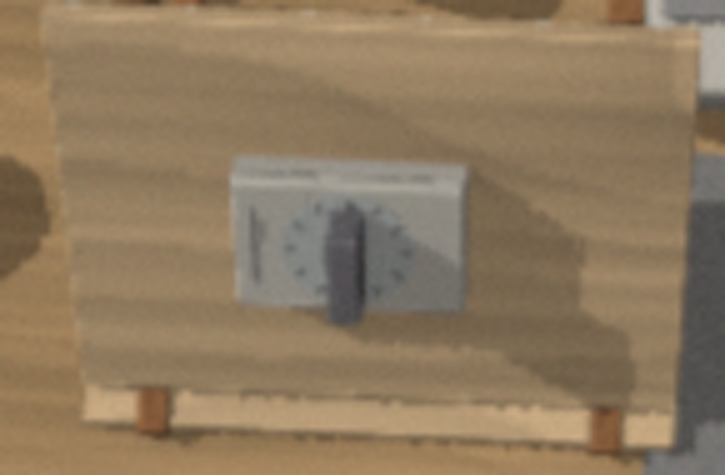

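The plane fit and sizes check out: 50.0° tilt, face at 24 mm, grip end at 54 mm, timer 83×122 mm. I'll write a small helper that turns a goal into tool-axis rows.

```bash
cat >> h.py <<'E'
n=np.array([-0.7658,-0.0339,0.6422]);yy=np.array([-0.0442,0.9990,0]);xx=np.cross(yy,n)
foot=np.array([.6143,.0995,.1158])
Rg=np.column_stack([-yy,np.cross(-n,-yy),-n])
mat=np.array([.4095,-.2975,.006])
def rows(p1,R1,step=45,ang=8,k=8):
    p,R=pose();w=Ro.from_matrix(R.T@R1).as_rotvec();p1=np.asarray(p1)
    N=int(np.ceil(max(np.linalg.norm(p1-p)*1000/step,np.degrees(np.linalg.norm(w))/ang,1)))
    print("pos",p.round(4),"dist mm",(R.T@(p1-p)*1000).round(1),"rot",np.degrees(w).round(2),"N",N)
    for i in range(min(N,k)):
        Ri=R@Ro.from_rotvec(w*i/N).as_matrix()
        print([float(a) for a in np.r_[(Ri.T@(p1-p)/N*1000).round(1),np.degrees(w/N).round(2)]])
E
python3 - <<'E'
from h import *
print(Rg)
Rd=Ro.from_euler("xyz",[np.pi,0,-1.53]).as_matrix()
rows([.40,-.32,.33],Rd)
E
```

```text
[[ 0.0442     -0.6415578   0.7658    ]
 [-0.999      -0.02838524  0.0339    ]
 [-0.         -0.76653258 -0.6422    ]]
pos [ 0.2058 -0.5898  0.2092] dist mm [-190.9 -272.2 -120.6] rot [1.00e-02 5.00e-02 1.69e+01] N 8
[-23.9, -34.0, -15.1, 0.0, 0.01, 2.11]
[-25.1, -33.1, -15.1, 0.0, 0.01, 2.11]
[-26.3, -32.2, -15.1, 0.0, 0.01, 2.11]
[-27.5, -31.2, -15.1, 0.0, 0.01, 2.11]
[-28.6, -30.2, -15.1, 0.0, 0.01, 2.11]
[-29.7, -29.1, -15.1, 0.0, 0.01, 2.11]
[-30.7, -28.0, -15.1, 0.0, 0.01, 2.11]
[-31.7, -26.8, -15.1, 0.0, 0.01, 2.11]
```

Request:
{"fn": "arm_command", "kwargs": {
  "targets": [
    [-24,-34,-15,0,0,2],
    [-25,-33,-15,0,0,2],
    [-26,-32,-15,0,0,2],
    [-27,-31,-15,0,0,2],
    [-29,-30,-15,0,0,2],
    [-30,-29,-15,0,0,2],
    [-31,-28,-15,0,0,2],
    [-32,-27,-15,0,0,2]
  ],
  "grip": 100
}}

```text
clock: 0.9
position: [0.4003, -0.3121, 0.3291]
tool_rot: [3.135, 0.006, -1.534]
force: [0.9, -1.0, -0.4]
grip_width: 0.0851
```

```bash
python3 - <<'E'
from h import *
print(bot.observe()["qpos"])
rows(foot+.19*n,Rg,k=16)
E
```

```text
[ 0.63209728  0.22603824 -0.10448856  1.72887847  0.02308362  1.19655398
 -1.0122668 ]
pos [ 0.4003 -0.3121  0.3291] dist mm [-401.8  -84.    93.2] rot [50.4   0.15 -0.55] N 10
[-40.2, -8.4, 9.3, 5.04, 0.02, -0.05]
[-40.2, -7.6, 10.0, 5.04, 0.02, -0.05]
[-40.2, -6.7, 10.6, 5.04, 0.02, -0.05]
[-40.2, -5.8, 11.2, 5.04, 0.02, -0.05]
[-40.2, -4.8, 11.6, 5.04, 0.02, -0.05]
[-40.2, -3.8, 12.0, 5.04, 0.02, -0.05]
[-40.2, -2.8, 12.3, 5.04, 0.02, -0.05]
[-40.2, -1.7, 12.5, 5.04, 0.02, -0.05]
[-40.2, -0.7, 12.6, 5.04, 0.02, -0.05]
[-40.2, 0.4, 12.6, 5.04, 0.02, -0.05]
```

Request:
{"fn": "arm_command", "kwargs": {
  "targets": [
    [-40,-8,9,5,0,0],
    [-40,-8,10,5,0,0],
    [-40,-7,11,5,0,0],
    [-40,-6,11,5,0,0],
    [-40,-5,12,5,0,0],
    [-40,-4,12,5,0,0],
    [-40,-3,12,5,0,0],
    [-40,-2,12,5,0,0]
  ]
}}

```text
clock: 1.7
position: [0.4534, -0.0221, 0.2677]
tool_rot: [-2.535, -0.009, -1.539]
force: [-0.6, -0.6, -0.2]
grip_width: 0.0852
```

```bash
python3 - <<'E'
from h import *
print(bot.observe()["qpos"])
rows(foot+.19*n,Rg,k=16)
E
```

```text
[ 0.38406286 -0.08340476 -0.47352796  2.42208302  0.04601825  0.18907753
 -1.67877263]
pos [ 0.4534 -0.0221  0.2677] dist mm [-114.9    0.8   34.5] rot [15.3  -0.89 -0.18] N 3
[-38.3, 0.3, 11.5, 5.1, -0.3, -0.06]
[-38.2, 1.3, 11.6, 5.1, -0.3, -0.06]
[-38.2, 2.3, 11.7, 5.1, -0.3, -0.06]
```

The controller is at its limits (q4 ≈ 2.42, q6 ≈ 0.19), so a square-on grasp isn't reachable. The jaws close along the timer's y, so I can tilt the tool 35° about that axis, toward straight down, and still grip the bar flat.

```bash
cat >> h.py <<'E'
a=np.radians(35)
tz=-n*np.cos(a)-xx*np.sin(a); Rt=np.column_stack([-yy,np.cross(tz,-yy),tz])
G=foot+.048*n+.002*tz
E
python3 - <<'E'
from h import *
print(G,tz)
rows(G-.09*tz,Rt,k=16)
E
```

```text
[0.57806025 0.09789578 0.14469415] [ 0.2593242   0.01148815 -0.96572447]
pos [ 0.4534 -0.0221  0.2677] dist mm [-116.   -66.3   88.6] rot [-19.7   -0.8   -0.44] N 4
[-29.0, -16.6, 22.2, -4.93, -0.2, -0.11]
[-28.9, -18.5, 20.8, -4.93, -0.2, -0.11]
[-28.8, -20.2, 19.2, -4.93, -0.2, -0.11]
[-28.7, -21.9, 17.5, -4.93, -0.2, -0.11]
```

Request:
{"fn": "arm_command", "kwargs": {
  "targets": [
    [-29,-17,22,-5,0,0],
    [-29,-18,21,-5,0,0],
    [-29,-20,19,-5,0,0],
    [-29,-22,17,-5,-0.8,-0.4],
    [0,0,0,0,0,0]
  ]
}}

```text
clock: 2.2
position: [0.5419, 0.0836, 0.2345]
tool_rot: [-2.857, 0.001, -1.527]
force: [0.3, -0.2, -0.5]
grip_width: 0.085
```

```bash
python3 - <<'E'
from h import *
s=bot.observe();print(s["qpos"],s["force"])
T=pose();f=bot.grab_frame("wrist");P=cloud(f,T)
cv2.imwrite("pics/w1.png",f["color"][:,:,::-1])
hgt=(P-foot)@n; v=f["depth"]>0
near=np.linalg.norm(P-foot,axis=2)<.1
for lo,hi,t in((.016,.032,"face"),(.045,.062,"grip")):
    k=v&near&(hgt>lo)&(hgt<hi);Q=P[k]-foot
    if k.sum()>20: print(t,k.sum(),np.median(hgt[k]),np.percentile(Q@xx,[1,99]),np.percentile(Q@yy,[1,99]))
rows(G,Rt,step=20)
E
```

```text
[ 0.31814921  0.30107503 -0.75559291  1.99680923  0.47359789  0.70133036
 -2.24524885] [ 0.31739349 -0.1817092  -0.4576897 ]
face 7901 0.02345272740743196 [-0.04002424  0.04137636] [-0.06078952  0.0593769 ]
grip 960 0.05309441311160332 [-0.02618653  0.02745403] [-0.00954685  0.00821479]
pos [0.5401 0.0821 0.2349] dist mm [-14.3 -11.5  97.4] rot [-1.39 -0.09 -0.04] N 5
[-2.9, -2.3, 19.5, -0.28, -0.02, -0.01]
[-2.8, -2.4, 19.5, -0.28, -0.02, -0.01]
[-2.8, -2.5, 19.5, -0.28, -0.02, -0.01]
[-2.8, -2.6, 19.4, -0.28, -0.02, -0.01]
[-2.8, -2.7, 19.4, -0.28, -0.02, -0.01]
```

View pics/w1.png

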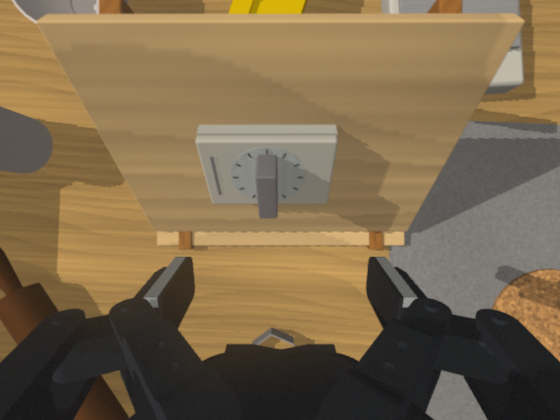

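The wrist view shows the timer at (267,165) with its grip at (267,190) between the open jaws; its depth agrees with the top view within 1 mm. I'll line up sideways first, then advance.

Request:
{"fn": "arm_command", "kwargs": {
  "targets": [
    [-14,-11,5,-1.4,0,0],
    [0,0,20,0,0,0],
    [0,0,20,0,0,0],
    [0,0,15,0,0,0],
    [0,0,0,0,0,0]
  ]
}}

```text
clock: 2.75
position: [0.5639, 0.0948, 0.1786]
tool_rot: [-2.878, -0.004, -1.528]
force: [-0.3, 0.4, -0.3]
grip_width: 0.0855
```

```bash
python3 - <<'E'
from h import *
s=bot.observe();print(s["qpos"],s["force"],s["qd"].round(3))
rows(G,Rt,step=12)
E
```

```text
[ 0.21519455  0.42252773 -0.67931513  1.98684697  0.60556607  0.65057775
 -2.37246809] [-0.25824285  0.40982217 -0.28520069] [ 0.014 -0.038 -0.019  0.002 -0.023  0.011  0.019]
pos [0.5639 0.0948 0.1786] dist mm [-2.6 -5.  36.4] rot [-0.04 -0.24 -0.04] N 4
[-0.7, -1.3, 9.1, -0.01, -0.06, -0.01]
[-0.7, -1.3, 9.1, -0.01, -0.06, -0.01]
[-0.6, -1.3, 9.1, -0.01, -0.06, -0.01]
[-0.6, -1.3, 9.1, -0.01, -0.06, -0.01]
```

Request:
{"fn": "arm_command", "kwargs": {
  "targets": [
    [-2.5,-5,4,0,0,0],
    [0,0,12,0,0,0],
    [0,0,12,0,0,0],
    [0,0,8,0,0,0],
    [0,0,0,0,0,0]
  ]
}}

```text
clock: 3.25
position: [0.5789, 0.0967, 0.145]
tool_rot: [-2.875, -0.005, -1.529]
force: [-0.4, 0.6, 0.8]
grip_width: 0.0855
```

```bash
python3 - <<'E'
from h import *
s=bot.observe();print(s["qpos"],s["force"],s["qd"].round(3))
rows(G,Rt,step=12)
E
```

```text
[ 0.15841433  0.48585348 -0.6151739   1.98505132  0.68142739  0.59551305
 -2.4370807 ] [-0.37235077  0.64371022  0.82268321] [-0.004 -0.006  0.    -0.004 -0.006  0.002  0.006]
pos [0.5789 0.0967 0.145 ] dist mm [-1.3  0.8  0. ] rot [-0.23 -0.32 -0.09] N 1
[-1.3, 0.8, 0.0, -0.23, -0.32, -0.09]
```

Request:
{"fn": "arm_command", "kwargs": {
  "targets": [
    [-0.6,0,0,0,0,0],
    [0,0,0,0,0,0],
    [0,0,0,0,0,0],
    [0,0,0,0,0,0],
    [0,0,0,0,0,0],
    [0,0,0,0,0,0],
    [0,0,0,0,0,0],
    [0,0,0,0,0,0]
  ],
  "grip": 0,
  "grip_force": 70
}}

```text
clock: 4.05
position: [0.5791, 0.0976, 0.146]
tool_rot: [-2.874, -0.005, -1.529]
force: [0.9, 0.8, 0.1]
grip_width: 0.0001
```

```bash
cat > st.py <<'E'
from h import *
s=bot.observe();R=pose()[1];F=np.array(s["force"]);p=np.array(s["position"])
print("q",s["qpos"].round(3),"F timer xyz",[round(float(F@v),1) for v in(xx,yy,n)],"M",np.array(s["moment"]).round(2),"grip",s["grip_width"])
print("TCP-G timer xyz mm",[round(float((p-G)@v)*1000,2) for v in(xx,yy,n)],"rot err tool deg",np.degrees(Ro.from_matrix(R.T@Rt).as_rotvec()).round(2),"yy in tool",(R.T@yy).round(4),"xx",(R.T@xx).round(4),"n",(R.T@n).round(4))
E
python3 st.py
```

```text
q [ 0.157  0.484 -0.616  1.984  0.681  0.596 -2.438] F timer xyz [0.7, 0.8, -0.6] M [ 0.01  0.27 -0.01] grip 0.00010801225417655591
TCP-G timer xyz mm [1.65, -0.39, 0.01] rot err tool deg [-0.3  -0.31 -0.08] yy in tool [-1.      0.0014 -0.0054] xx [ 0.0019 -0.8221 -0.5693] n [ 0.0052  0.5693 -0.8221]
```

The jaws closed on nothing (width 0), so I'll take a look.

```bash
python3 - <<'E'
from h import *
T=pose();f=bot.grab_frame("wrist");P=cloud(f,T)
a=f["color"][:,:,::-1]
g=bot.grab_frame("scene")["color"][110:260,220:400,::-1]
cv2.imwrite("pics/w2.png",np.hstack([cv2.resize(a,(400,300)),cv2.resize(g,(360,300),interpolation=cv2.INTER_CUBIC)]))
hgt=(P-foot)@n; v=f["depth"]>0
Q=P-foot;print(f["hand_eye"])
k=v&(hgt>.016)&(hgt<.032)&(np.linalg.norm(Q,axis=2)<.1)
print(k.sum(),np.percentile(Q[k]@xx,[1,99]),np.percentile(Q[k]@yy,[1,99]))
E
```

```text
[[ 9.99999957e-01  2.65348090e-04  1.26855588e-04 -2.43618017e-04]
 [-2.90247129e-04  9.60038865e-01  2.79866563e-01 -7.22764584e-02]
 [-4.75242363e-05 -2.79866588e-01  9.60038901e-01 -1.63461541e-01]
 [ 0.00000000e+00  0.00000000e+00  0.00000000e+00  1.00000000e+00]]
15076 [-0.03887492  0.04162931] [-0.06005193  0.05930087]
```

View pics/w2.png

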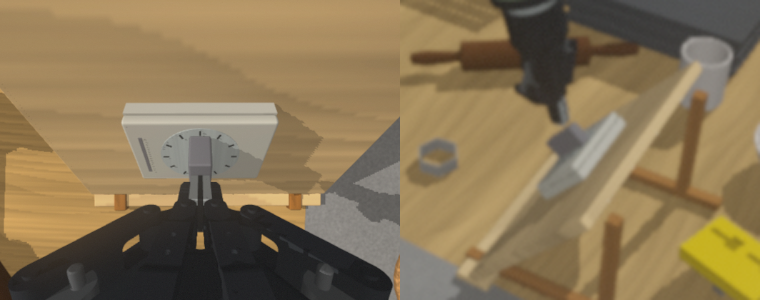

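```bash
python3 - <<'E'
from h import *
T=pose();f=bot.grab_frame("wrist");P=cloud(f,T);H=f["hand_eye"];fl=210/np.tan(np.radians(f["fov_y"])/2)
def px(t): 
    c=H[:3,:3].T@(np.array(t)-H[:3,3]);return (c[:2]/c[2]*fl+[f["cx"],f["cy"]]).round(),c[2].round(3)
print("TCP",px([0,0,0]),"tip",px([0,0,.017]))
w2t=lambda X:T[1].T@(X-T[0])
for s in(-.028,0,.028): print("bar",s,px(w2t(foot+.054*n+s*xx)),w2t(foot+.054*n+s*xx).round(4))
TP=(P-T[0])@T[1]
for v in range(180,320,10): print(v,[(TP[v,u]*1000).round(0).tolist() for u in(272,280,288)],f["color"][v,280])
E
```

```text
TCP (array([280., 247.]), np.float64(0.177)) tip (array([280., 237.]), np.float64(0.193))
bar -0.028 (array([280., 280.]), np.float64(0.194)) [-0.0004  0.0277  0.0099]
bar 0 (array([280., 259.]), np.float64(0.173)) [-0.0003  0.0047 -0.006 ]
bar 0.028 (array([280., 232.]), np.float64(0.151)) [-0.0003 -0.0183 -0.022 ]
180 [[-5.0, -41.0, -1.0], [-0.0, -41.0, -0.0], [4.0, -41.0, -1.0]] [159 162 155]
190 [[-5.0, -35.0, 2.0], [-0.0, -35.0, 2.0], [4.0, -35.0, 3.0]] [102 101  98]
200 [[-5.0, -30.0, -3.0], [-0.0, -30.0, -2.0], [4.0, -30.0, -2.0]] [115 112 113]
210 [[-5.0, -26.0, -8.0], [-0.0, -26.0, -9.0], [4.0, -26.0, -9.0]] [116 114 114]
220 [[-5.0, -22.0, -15.0], [-0.0, -22.0, -14.0], [4.0, -22.0, -15.0]] [117 114 115]
230 [[-4.0, -19.0, -20.0], [-0.0, -18.0, -19.0], [4.0, -18.0, -19.0]] [125 121 122]
240 [[-5.0, -11.0, -15.0], [-0.0, -11.0, -15.0], [4.0, -11.0, -16.0]] [99 98 97]
250 [[-4.0, -12.0, -31.0], [-0.0, -12.0, -30.0], [4.0, -12.0, -30.0]] [56 54 51]
260 [[-4.0, -12.0, -42.0], [-0.0, -11.0, -40.0], [3.0, -12.0, -43.0]] [53 50 46]
270 [[-4.0, -12.0, -51.0], [-0.0, -12.0, -51.0], [3.0, -12.0, -51.0]] [50 45 41]
280 [[-3.0, -11.0, -58.0], [-0.0, -11.0, -58.0], [3.0, -11.0, -58.0]] [54 50 48]
290 [[-3.0, -12.0, -67.0], [-0.0, -7.0, -58.0], [3.0, -13.0, -68.0]] [50 45 40]
300 [[-3.0, -13.0, -74.0], [-0.0, -3.0, -59.0], [3.0, -12.0, -74.0]] [47 43 41]
310 [[-3.0, -11.0, -77.0], [-0.0, 3.0, -58.0], [3.0, -4.0, -68.0]] [45 42 40]
```

Depth shows the shut fingers about 30 mm behind where I expected them, in front of the bar. I'll open the jaws and measure the real fingertip position in the tool frame.

Request:
{"fn": "arm_command", "kwargs": {
  "targets": [
    [0,0,0,0,0,0],
    [0,0,0,0,0,0],
    [0,0,0,0,0,0],
    [0,0,0,0,0,0],
    [0,0,0,0,0,0],
    [0,0,0,0,0,0]
  ],
  "grip": 100
}}

```text
clock: 4.8
position: [0.5791, 0.0976, 0.1459]
tool_rot: [-2.874, -0.005, -1.529]
force: [-0.3, 0.2, 0.2]
grip_width: 0.0846
```

```bash
python3 st.py; python3 - <<'E'
from h import *
T=pose();f=bot.grab_frame("wrist");P=cloud(f,T)
TP=(P-T[0])@T[1]*1000;v=f["depth"]>0
k=v&(TP[...,2]<25)&(abs(TP[...,0])<70)&(abs(TP[...,0])>25)&(abs(TP[...,1])<14)
for s in(-1,1):
    Q=TP[k&(s*TP[...,0]>0)];i=Q[:,2].argsort()[::-1];print(len(Q),Q[i[:400:40]].round(0).tolist())
a=f["color"][:,:,::-1];cv2.imwrite("pics/w3.png",a)
E
```

```text
q [ 0.157  0.485 -0.615  1.985  0.681  0.596 -2.438] F timer xyz [0.0, 0.2, 0.4] M [-0.    0.25  0.02] grip 0.08461933121529416
TCP-G timer xyz mm [1.53, -0.35, -0.02] rot err tool deg [-0.29 -0.31 -0.07] yy in tool [-1.      0.0012 -0.0053] xx [ 0.002  -0.822  -0.5694] n [ 0.0051  0.5694 -0.822 ]
14550 [[-34.0, -3.0, 25.0], [-58.0, -4.0, 25.0], [-50.0, -6.0, 24.0], [-37.0, -6.0, 23.0], [-56.0, -7.0, 23.0], [-25.0, -8.0, 22.0], [-45.0, -8.0, 22.0], [-48.0, -9.0, 22.0], [-59.0, -10.0, 21.0], [-45.0, -9.0, 21.0]]
14410 [[54.0, -5.0, 25.0], [28.0, -4.0, 24.0], [42.0, -6.0, 24.0], [51.0, -7.0, 23.0], [58.0, -8.0, 23.0], [58.0, -8.0, 22.0], [47.0, -9.0, 22.0], [53.0, -9.0, 22.0], [27.0, -10.0, 21.0], [47.0, -12.0, 21.0]]
```

View pics/w3.png

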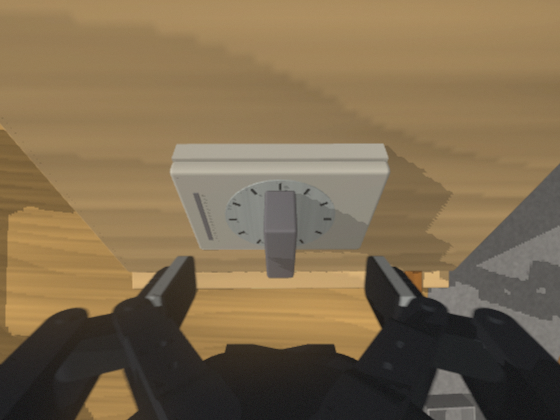

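The open fingertips are at (190,258) and (368,258); the bar runs down to row 275. I'll read the depth right at the tips.

```bash
python3 - <<'E'
from h import *
T=pose();f=bot.grab_frame("wrist");P=cloud(f,T)
TP=(P-T[0])@T[1]*1000
for v in range(254,305,6): print(v,[(u,TP[v,u].round(0).astype(int).tolist()) for u in(160,172,182,190,280,370,378,388,400)])
H=f["hand_eye"];print(np.isclose(f["depth"],0).mean(),f["fov_y"])
E
```

```text
254 [(160, [-113, 46, 88]), (172, [-102, 46, 88]), (182, [-92, 46, 88]), (190, [-85, 46, 88]), (280, [0, 1, -7]), (370, [85, 47, 90]), (378, [93, 47, 90]), (388, [102, 47, 91]), (400, [113, 47, 90])]
260 [(160, [-117, 56, 96]), (172, [-105, 56, 95]), (182, [-45, -12, -41]), (190, [-43, -10, -38]), (280, [0, 7, -4]), (370, [43, -9, -36]), (378, [44, -12, -42]), (388, [49, -12, -41]), (400, [117, 56, 97])]
266 [(160, [-121, 66, 102]), (172, [-48, -12, -47]), (182, [-43, -12, -47]), (190, [-43, -7, -38]), (280, [0, 13, 0]), (370, [43, -7, -38]), (378, [43, -12, -47]), (388, [47, -12, -48]), (400, [121, 67, 105])]
272 [(160, [-54, -8, -46]), (172, [-46, -12, -53]), (182, [-43, -10, -49]), (190, [-42, -5, -40]), (280, [0, 20, 5]), (370, [43, -3, -37]), (378, [43, -10, -49]), (388, [45, -12, -53]), (400, [54, -8, -45])]
278 [(160, [-49, -12, -58]), (172, [-44, -12, -58]), (182, [-43, -8, -50]), (190, [-43, -2, -39]), (280, [0, 86, 115]), (370, [43, -1, -39]), (378, [43, -7, -49]), (388, [44, -12, -57]), (400, [48, -12, -58])]
284 [(160, [-47, -12, -63]), (172, [-42, -12, -62]), (182, [-42, -6, -52]), (190, [-42, 0, -42]), (280, [0, 93, 114]), (370, [43, 2, -39]), (378, [43, -5, -50]), (388, [43, -11, -61]), (400, [47, -11, -61])]
290 [(160, [-45, -12, -67]), (172, [-43, -9, -62]), (182, [-42, -3, -52]), (190, [-42, 3, -43]), (280, [0, 106, 124]), (370, [43, 4, -41]), (378, [43, -2, -51]), (388, [43, -8, -60]), (400, [45, -12, -66])]
296 [(160, [-44, -12, -71]), (172, [-43, -7, -62]), (182, [-43, 0, -52]), (190, [-43, 6, -43]), (280, [0, 112, 121]), (370, [43, 7, -41]), (378, [43, 0, -51]), (388, [42, -7, -62]), (400, [44, -11, -70])]
302 [(160, [-43, -11, -72]), (172, [-42, -5, -64]), (182, [-43, 2, -53]), (190, [-43, 9, -43]), (280, [0, 119, 119]), (370, [43, 10, -42]), (378, [43, 3, -52]), (388, [43, -4, -63]), (400, [43, -10, -72])]
0.003928571428571429 71.3489360297044
```

Open, the tips are at tool z ≈ −38 mm (shut ≈ −25 mm), so they sit 42 mm short of the stated geometry. The timer position by hand-eye matched the top camera, so I trust the depth and will reach 40 mm deeper. q7 is also near its limit, so I'll back off and turn half around (same grasp).

Request:
{"fn": "arm_command", "kwargs": {
  "targets": [
    [0,0,-40,0,0,0],
    [0,0,-40,0,0,0],
    [0,0,0,0,0,-8.5],
    [0,0,0,0,0,-8.5],
    [0,0,0,0,0,-8.5],
    [0,0,0,0,0,-8.5],
    [0,0,0,0,0,-8.5],
    [0,0,0,0,0,-8.5]
  ]
}}

```text
clock: 5.7
position: [0.5569, 0.0974, 0.2266]
tool_rot: [-2.978, -0.213, -0.642]
force: [-0.3, 0.2, -0.5]
grip_width: 0.0857
```

Request:
{"fn": "arm_command", "kwargs": {
  "targets": [
    [0,0,0,0,0,-8.5],
    [0,0,0,0,0,-8.5],
    [0,0,0,0,0,-8.5],
    [0,0,0,0,0,-8.5],
    [0,0,0,0,0,-8.5],
    [0,0,0,0,0,-8.5],
    [0,0,0,0,0,-8.5],
    [0,0,0,0,0,-8.5]
  ]
}}

```text
clock: 6.5
position: [0.5569, 0.0967, 0.2271]
tool_rot: [2.996, -0.228, 0.592]
force: [-0.2, -0.1, -0.0]
grip_width: 0.0855
```

```bash
cat >> h.py <<'E'
Rt=np.column_stack([yy,np.cross(tz,yy),tz])
G=foot+.048*n+.040*tz-.0006*yy
E
python3 st.py; python3 -c "
from h import *
rows(G-.13*tz,Rt)"
```

```text
q [ 0.568  0.506 -1.195  1.941  0.797  0.903 -0.428] F timer xyz [-0.2, -0.1, 0.2] M [-0.1   0.35  0.02] grip 0.08549206172063915
TCP-G timer xyz mm [71.34, 0.38, 100.24] rot err tool deg [  0.55   0.18 -59.5 ] yy in tool [ 0.5075 -0.8616 -0.0071] xx [ 0.707   0.4211 -0.5682] n [-0.4926 -0.2833 -0.8229]
pos [0.5569 0.0967 0.2271] dist mm [-1.  -0.1 -7. ] rot [  0.55   0.18 -59.5 ] N 8
[-0.1, -0.0, -0.9, 0.07, 0.02, -7.44]
[-0.1, -0.0, -0.9, 0.07, 0.02, -7.44]
[-0.1, -0.0, -0.9, 0.07, 0.02, -7.44]
[-0.1, -0.1, -0.9, 0.07, 0.02, -7.44]
[-0.1, -0.1, -0.9, 0.07, 0.02, -7.44]
[-0.1, -0.1, -0.9, 0.07, 0.02, -7.44]
[-0.1, -0.1, -0.9, 0.07, 0.02, -7.44]
[-0.1, -0.1, -0.9, 0.07, 0.02, -7.44]
```

Request:
{"fn": "arm_command", "kwargs": {
  "targets": [
    [0,0,0,0,0,-7.4],
    [0,0,0,0,0,-7.4],
    [0,0,0,0,0,-7.4],
    [0,0,0,0,0,-7.4],
    [0,0,0,0,0,-7.4],
    [0,0,0,0,0,-7.4],
    [0,0,0,0,0,-7.4],
    [0,0,0,0.5,0,-7.4]
  ]
}}

```text
clock: 7.3
position: [0.5569, 0.0957, 0.227]
tool_rot: [2.881, 0.018, 1.65]
force: [1.2, 0.5, -0.5]
grip_width: 0.0852
```

```bash
python3 st.py; python3 -c "
from h import *
rows(G-.04*tz,Rt)"
```

```text
q [ 0.659  0.639 -1.4    1.931  0.939  1.052  0.54 ] F timer xyz [0.4, 0.5, -1.3] M [-0.02  0.25  0.  ] grip 0.08519911947885639
TCP-G timer xyz mm [71.26, -0.64, 100.3] rot err tool deg [-0.12  0.47  2.21] yy in tool [ 0.9992  0.0386 -0.0081] xx [-0.0362  0.8172 -0.5751] n [ 0.0155 -0.575  -0.818 ]
pos [0.5569 0.0957 0.227 ] dist mm [ 1.3 -0.6 83. ] rot [-0.12  0.47  2.21] N 2
[0.7, -0.3, 41.5, -0.06, 0.23, 1.11]
[0.5, -0.4, 41.5, -0.06, 0.23, 1.11]
```

Request:
{"fn": "arm_command", "kwargs": {
  "targets": [
    [1.3,0,15,0,0.5,2.2],
    [0,0,20,0,0,0],
    [0,0,20,0,0,0],
    [0,0,20,0,0,0],
    [0,0,0,0,0,0]
  ]
}}

```text
clock: 7.8
position: [0.5772, 0.0972, 0.152]
tool_rot: [2.881, 0.0, 1.619]
force: [-0.4, -0.8, 0.3]
grip_width: 0.0854
```

```bash
python3 st.py; python3 -c "
from h import *
rows(G,Rt,step=12)"
```

```text
q [ 0.562  0.741 -1.264  1.961  1.087  0.961  0.411] F timer xyz [-0.1, -0.8, 0.5] M [-0.    0.31  0.02] grip 0.08537141261775666
TCP-G timer xyz mm [26.86, -0.06, 36.52] rot err tool deg [-0.13 -0.04  0.24] yy in tool [1.0e+00 4.2e-03 7.0e-04] xx [-0.0031  0.8178 -0.5754] n [ 0.003  -0.5754 -0.8179]
pos [0.5772 0.0972 0.152 ] dist mm [ 0.  -1.  45.3] rot [-0.13 -0.04  0.24] N 4
[0.0, -0.2, 11.3, -0.03, -0.01, 0.06]
[0.0, -0.2, 11.3, -0.03, -0.01, 0.06]
[0.0, -0.3, 11.3, -0.03, -0.01, 0.06]
[0.0, -0.3, 11.3, -0.03, -0.01, 0.06]
```

Request:
{"fn": "arm_command", "kwargs": {
  "targets": [
    [0,-1,12,0,0,0],
    [0,0,12,0,0,0],
    [0,0,12,0,0,0],
    [0,0,12,0,0,0],
    [0,0,0,0,0,0]
  ]
}}

```text
clock: 8.3
position: [0.5899, 0.0978, 0.1034]
tool_rot: [2.88, 0.0, 1.619]
force: [0.3, 0.3, 0.0]
grip_width: 0.0855
```

```bash
python3 st.py
```

```text
q [ 0.506  0.813 -1.183  1.968  1.195  0.917  0.341] F timer xyz [0.2, 0.3, -0.2] M [-0.03  0.29  0.03] grip 0.08548298212948298
TCP-G timer xyz mm [-2.22, -0.01, -4.45] rot err tool deg [-0.04 -0.04  0.22] yy in tool [1.0e+00 3.8e-03 6.0e-04] xx [-0.0027  0.8188 -0.5741] n [ 0.0027 -0.5741 -0.8188]
```

Request:
{"fn": "arm_command", "kwargs": {
  "targets": [
    [0,0,0,0,0,0],
    [0,0,0,0,0,0],
    [0,0,0,0,0,0],
    [0,0,0,0,0,0],
    [0,0,0,0,0,0],
    [0,0,0,0,0,0]
  ],
  "grip": 0,
  "grip_force": 70
}}

```text
clock: 8.9
position: [0.59, 0.0981, 0.1047]
tool_rot: [2.879, 0.0, 1.619]
force: [0.9, 0.7, -2.2]
grip_width: 0.0171
```

```bash
python3 st.py
```

```text
q [ 0.506  0.811 -1.185  1.967  1.194  0.918  0.342] F timer xyz [-1.1, 0.7, -2.1] M [-0.01  0.34 -0.04] grip 0.017053480999612524
TCP-G timer xyz mm [-1.17, 0.28, -3.72] rot err tool deg [ 0.02 -0.04  0.22] yy in tool [1.0e+00 3.9e-03 7.0e-04] xx [-0.0027  0.8194 -0.5732] n [ 0.0028 -0.5732 -0.8194]
```

Gripped at 17 mm. Now I slide toward −y in small steps and watch the force.

Request:
{"fn": "arm_command", "kwargs": {
  "targets": [
    [-3,0,0,0,0,0],
    [-3,0,0,0,0,0],
    [-3,0,0,0,0,0],
    [-3,0,0,0,0,0]
  ]
}}

```text
clock: 9.3
position: [0.5905, 0.0851, 0.1046]
tool_rot: [2.879, 0.0, 1.619]
force: [1.0, 0.1, -2.6]
grip_width: 0.0168
```

```bash
python3 st.py
```

```text
q [ 0.534  0.81  -1.187  1.972  1.192  0.911  0.365] F timer xyz [-1.3, 0.0, -2.4] M [0.01 0.43 0.02] grip 0.016766424570044104
TCP-G timer xyz mm [-1.37, -12.71, -3.72] rot err tool deg [ 0.   -0.03  0.23] yy in tool [1.e+00 4.e-03 6.e-04] xx [-0.003   0.8192 -0.5735] n [ 0.0028 -0.5735 -0.8192]
```

Request:
{"fn": "arm_command", "kwargs": {
  "targets": [
    [-2,0,0,0,0,0],
    [-2,0,0,0,0,0]
  ]
}}

```text
clock: 9.5
position: [0.5905, 0.0817, 0.1046]
tool_rot: [2.879, -0.002, 1.62]
force: [-1.2, 14.5, -4.6]
grip_width: 0.0171
```

Request:
{"fn": "arm_command", "kwargs": {
  "targets": [
    [-2,0,0,0,0,0],
    [-2,0,0,0,0,0]
  ]
}}

```text
clock: 9.7
position: [0.5902, 0.0817, 0.105]
tool_rot: [2.878, -0.008, 1.625]
force: [1.2, 11.1, -5.7]
grip_width: 0.0171
```

```bash
python3 st.py
```

```text
q [ 0.551  0.811 -1.193  1.975  1.189  0.902  0.382] F timer xyz [-3.2, 11.1, -5.0] M [2.1  0.62 0.74] grip 0.017064426192827463
TCP-G timer xyz mm [-1.29, -16.12, -3.11] rot err tool deg [ 0.05 -0.59  0.43] yy in tool [0.9999 0.0075 0.0104] xx [-2.000e-04  8.196e-01 -5.729e-01] n [ 0.0128 -0.5728 -0.8196]
```

It stops firmly after about 16 mm, with 11–14 N and no more motion. Now I relax the side force slightly and lift square to the panel.

Request:
{"fn": "arm_command", "kwargs": {
  "targets": [
    [0.7,0,0,0,-0.6,0.4],
    [0,-1.7,-2.5,0,0,0],
    [0,-1.7,-2.5,0,0,0]
  ]
}}

```text
clock: 10.0
position: [0.5852, 0.0826, 0.109]
tool_rot: [2.879, -0.0, 1.616]
force: [0.3, 0.2, -2.7]
grip_width: 0.0171
```

```bash
python3 st.py
```

```text
q [ 0.546  0.798 -1.196  1.983  1.183  0.909  0.364] F timer xyz [-1.9, 0.2, -2.0] M [ 0.02  0.44 -0.01] grip 0.017132218124365658
TCP-G timer xyz mm [-1.47, -15.03, 3.25] rot err tool deg [ 0.02 -0.04  0.04] yy in tool [1.e+00 6.e-04 6.e-04] xx [-2.000e-04  8.194e-01 -5.732e-01] n [ 0.0009 -0.5732 -0.8194]
```

It has come off 6 mm and the only force is its weight (2.7 N). I'll keep lifting.

Request:
{"fn": "arm_command", "kwargs": {
  "targets": [
    [0,-3,-4,0,0,0],
    [0,-3,-4,0,0,0],
    [0,-6,-8,0,0,0],
    [0,-11,-16,0,0,0],
    [0,-14,-20,0,0,0],
    [0,-14,-20,0,0,0]
  ]
}}

```text
clock: 10.6
position: [0.5131, 0.0787, 0.1669]
tool_rot: [2.881, 0.0, 1.615]
force: [0.5, 0.1, -1.7]
grip_width: 0.0172
```

```bash
python3 st.py; python3 - <<'E'
from h import *
T=pose();f=bot.grab_frame("scene");cv2.imwrite("pics/s2.png",f["color"][:,:,::-1])
# place goal: current timer frame in tool is fixed: timer axes via Rt
E
```

```text
q [ 0.68   0.64  -1.35   2.104  1.035  0.906  0.383] F timer xyz [-1.0, 0.1, -1.4] M [-0.01  0.42  0.01] grip 0.017172766969933945
TCP-G timer xyz mm [-3.36, -15.75, 95.8] rot err tool deg [-0.1   0.02  0.01] yy in tool [ 1.e+00  2.e-04 -4.e-04] xx [-4.000e-04  8.181e-01 -5.750e-01] n [-2.000e-04 -5.750e-01 -8.181e-01]
```

View pics/s2.png

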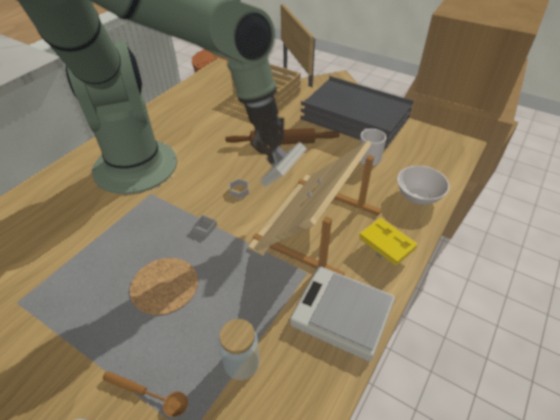

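The timer is off the stand and held at (285,165); nothing else has moved. I'll check its pose in the hand with the wrist camera and plan the placement.

```bash
cat >> h.py <<'E'
nT=np.array([0,-np.sin(a),-np.cos(a)]);xT=np.array([0,np.cos(a),-np.sin(a)])  # timer z,x in tool
oT=-(.0443*nT+np.array([0,0,.040])-.0012*xT)   # timer origin in tool
def place(yaw,h,c=mat):
    X=np.array([np.cos(yaw),np.sin(yaw),0]);Z=np.array([0,0,1.]);W=np.column_stack([X,np.cross(Z,X),Z])
    L=np.column_stack([xT,np.cross(nT,xT),nT]);R=W@L.T
    return c+h*Z-R@oT,R
E
python3 - <<'E'
from h import *
T=pose();f=bot.grab_frame("wrist");P=cloud(f,T);TP=(P-T[0])@T[1];v=f["depth"]>0
hsv=cv2.cvtColor(f["color"],cv2.COLOR_RGB2HSV)
h=(TP-oT)@nT;k=v&(abs(h-.024)<.004)&(np.linalg.norm(TP-oT,axis=2)<.09)&(abs(TP[...,0])>.02)
A=TP[k];c=A.mean(0);m=np.linalg.svd(A-c,full_matrices=0)[2][2];m*=np.sign(m@nT)
print(k.sum(),"face h",np.median(h[k]),"normal",m,"exp",nT,"x ext",np.percentile((A-oT)@xT,[1,99]),"y ext",np.percentile(A[:,0]-oT[0],[1,99]))
p,R=place(np.radians(-36),.12);print(p);rows(p,R,k=20,step=40,ang=7)
E
```

```text
10904 face h 0.02318231180153638 normal [ 6.22956889e-04 -5.76700432e-01 -8.16955460e-01] exp [ 0.         -0.57357644 -0.81915204] x ext [-0.04119601  0.02812674] y ext [-0.059917    0.06084472]
[ 0.38996786 -0.28330907  0.13753392]
pos [0.513  0.0786 0.1681] dist mm [-355.9 -142.5   -6.1] rot [48.14  6.99 39.18] N 10
[-35.6, -14.2, -0.6, 4.81, 0.7, 3.92]
[-36.5, -11.8, 0.0, 4.81, 0.7, 3.92]
[-37.2, -9.3, 0.5, 4.81, 0.7, 3.92]
[-37.8, -6.6, 0.7, 4.81, 0.7, 3.92]
[-38.1, -4.0, 0.7, 4.81, 0.7, 3.92]
[-38.3, -1.3, 0.4, 4.81, 0.7, 3.92]
[-38.3, 1.3, -0.0, 4.81, 0.7, 3.92]
[-38.1, 3.9, -0.7, 4.81, 0.7, 3.92]
[-37.8, 6.4, -1.6, 4.81, 0.7, 3.92]
[-37.2, 8.8, -2.7, 4.81, 0.7, 3.92]
```

Request:
{"fn": "arm_command", "kwargs": {
  "targets": [
    [-35,-14,-3,4.8,0.7,3.9],
    [-36,-12,-2,4.8,0.7,3.9],
    [-37,-9,0,4.8,0.7,3.9],
    [-38,-7,1,4.8,0.7,3.9],
    [-38,-4,1,4.8,0.7,3.9]
  ]
}}

```text
clock: 11.2
position: [0.4484, -0.1019, 0.1602]
tool_rot: [-2.961, -0.077, 1.283]
force: [1.0, -0.3, -2.7]
grip_width: 0.0171
```

```bash
python3 - <<'E'
from h import *
s=bot.observe();print(s["qpos"].round(3),s["force"].round(1))
p,R=place(np.radians(-36),.12);rows(p,R,k=20,step=40,ang=7)
E
```

```text
[ 1.039  0.802 -1.33   1.886  0.655  1.243  0.758] [ 1.  -0.3 -2.7]
pos [ 0.4484 -0.1019  0.1602] dist mm [-191.8   -3.     8.5] rot [23.67  3.48 19.82] N 5
[-38.4, -0.6, 1.7, 4.73, 0.7, 3.96]
[-38.3, 2.2, 1.2, 4.73, 0.7, 3.96]
[-38.1, 4.9, 0.4, 4.73, 0.7, 3.96]
[-37.7, 7.5, -0.6, 4.73, 0.7, 3.96]
[-37.0, 10.0, -1.7, 4.73, 0.7, 3.96]
```

Request:
{"fn": "arm_command", "kwargs": {
  "targets": [
    [-38,-1,2,4.7,0.7,4],
    [-38,2,1,4.7,0.7,4],
    [-38,5,0,4.7,0.7,4],
    [-38,7,-1,4.7,0.7,4],
    [-37,10,-2,4.7,0.7,4],
    [0,0,0,0,0,0],
    [0,0,0,0,0,0]
  ]
}}

```text
clock: 11.9
position: [0.3832, -0.2961, 0.1354]
tool_rot: [-2.514, 0.008, 0.912]
force: [1.5, 0.9, -1.2]
grip_width: 0.0171
```

```bash
python3 - <<'E'
from h import *
s=bot.observe();print(s["qpos"].round(3),s["force"].round(1))
p,R=place(np.radians(-36),.12);rows(p,R,k=1,step=40,ang=7)
p,R=place(np.radians(-36),.04);rows(p,R,k=8,step=15,ang=7)
T=pose();f=bot.grab_frame("wrist");P=cloud(f,T);W=(P-(T[0]+T[1]@oT));v=f["depth"]>0
k=v&(np.linalg.norm(W,axis=2)<.09)&(abs(W[...,2]-.024)<.008)&(abs(((P-T[0])@T[1])[...,0])>.02)
A=P[k];m=np.linalg.svd(A-A.mean(0),full_matrices=0)[2][2];print(k.sum(),"world face normal",m,"z",np.median(A[:,2]))
f=bot.grab_frame("top");np.savez("top2.npz",P=cloud(f))
cv2.imwrite("pics/t2.png",cv2.resize(f["color"][200:400,280:480,::-1],None,fx=2.8,fy=2.8))
E
```

```text
[ 1.152  1.021 -1.073  1.48   0.535  1.697  0.897] [ 1.5  0.9 -1.2]
pos [ 0.3832 -0.2961  0.1354] dist mm [14.3 -3.3 -0.3] rot [-0.98 -0.64 -1.66] N 1
[14.3, -3.3, -0.3, -0.98, -0.64, -1.66]
pos [ 0.3832 -0.2961  0.1354] dist mm [14.9 43.7 64.4] rot [-0.98 -0.64 -1.66] N 6
[2.5, 7.3, 10.7, -0.16, -0.11, -0.28]
[2.5, 7.3, 10.8, -0.16, -0.11, -0.28]
[2.5, 7.2, 10.8, -0.16, -0.11, -0.28]
[2.4, 7.2, 10.8, -0.16, -0.11, -0.28]
[2.4, 7.2, 10.8, -0.16, -0.11, -0.28]
[2.4, 7.2, 10.8, -0.16, -0.11, -0.28]
10870 world face normal [-1.66156314e-02  9.56629560e-04 -9.99861493e-01] z 0.14780755130671475
```

View pics/t2.png

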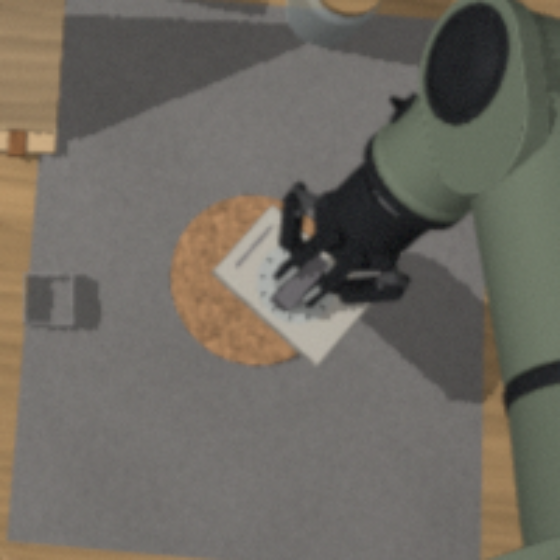

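The timer is level over the mat (tilt ≈ 1°) and about 15 mm off to one side. I'll correct that and lower.

Request:
{"fn": "arm_command", "kwargs": {
  "targets": [
    [14,0,0,-1,-0.6,-1.7],
    [0,7,11,0,0,0],
    [0,7,11,0,0,0],
    [0,7,11,0,0,0],
    [0,7,11,0,0,0],
    [0,7,11,0,0,0],
    [0,0,0,0,0,0]
  ]
}}

```text
clock: 12.7
position: [0.3908, -0.2795, 0.0662]
tool_rot: [-2.536, -0.002, 0.953]
force: [-1.2, 0.6, -1.5]
grip_width: 0.017
```

```bash
cat > pl.py <<'E'
from h import *
s=bot.observe();print(s["qpos"].round(3),s["force"].round(1))
p,R=place(np.radians(-36),0);rows(p,R,k=1,step=200)
pp,RR=pose();print("timer origin",(pp+RR@oT).round(4),"normal",RR@nT,"down in tool",RR.T@[0,0,-1])
E
python3 pl.py
```

```text
[ 1.117  1.097 -1.047  1.531  0.608  1.587  0.886] [-1.2  0.6 -1.5]
pos [ 0.3908 -0.2795  0.0662] dist mm [-3.7 28.9 39.2] rot [0.31 0.27 0.57] N 1
[-3.7, 28.9, 39.2, 0.31, 0.27, 0.57]
timer origin [ 0.4106 -0.2935  0.0548] normal [-0.00551388  0.00161629  0.99998349] down in tool [-0.00187488  0.56911782  0.82225385]
```

Request:
{"fn": "arm_command", "kwargs": {
  "targets": [
    [-3.7,7,9,0.3,0.3,0.6],
    [0,6,8.5,0,0,0],
    [0,6,8.5,0,0,0],
    [0,5,7,0,0,0],
    [0,0,0,0,0,0]
  ]
}}

```text
clock: 13.2
position: [0.3892, -0.2836, 0.0216]
tool_rot: [-2.53, -0.0, 0.94]
force: [-0.4, -0.3, -1.5]
grip_width: 0.0172
```

```bash
python3 pl.py
```

```text
[ 1.111  1.157 -1.013  1.526  0.647  1.543  0.883] [-0.4 -0.3 -1.5]
pos [ 0.3892 -0.2836  0.0216] dist mm [0.7 2.7 3.1] rot [-0.02 -0.1  -0.14] N 1
[0.7, 2.7, 3.1, -0.02, -0.1, -0.14]
timer origin [ 0.4086 -0.2979  0.0101] normal [ 3.32343218e-04 -2.65371351e-04  9.99999910e-01] down in tool [-1.80804918e-05  5.73924449e-01  8.18908253e-01]
```

Creep down the last 4 mm until contact.

Request:
{"fn": "arm_command", "kwargs": {
  "targets": [
    [0,1.4,1.6,0,0,0],
    [0,0.6,0.8,0,0,0]
  ]
}}

```text
clock: 13.4
position: [0.3896, -0.2837, 0.0185]
tool_rot: [-2.531, -0.0, 0.94]
force: [0.3, -0.4, -1.4]
grip_width: 0.017
```

Request:
{"fn": "arm_command", "kwargs": {
  "targets": [
    [0,0.6,0.8,0,0,0],
    [0,0,0,0,0,0]
  ]
}}

```text
clock: 13.6
position: [0.3899, -0.2838, 0.0178]
tool_rot: [-2.531, -0.0, 0.94]
force: [-0.9, 0.1, -2.7]
grip_width: 0.0168
```

```bash
python3 pl.py
```

```text
[ 1.109  1.162 -1.011  1.524  0.651  1.539  0.883] [-0.9  0.1 -2.7]
pos [ 0.3899 -0.2838  0.0178] dist mm [ 0.4 -0.   0.4] rot [ 0.03 -0.11 -0.12] N 1
[0.4, -0.0, 0.4, 0.03, -0.11, -0.12]
timer origin [ 0.4094 -0.298   0.0063] normal [-5.91721112e-04 -6.10279792e-05  9.99999823e-01] down in tool [-3.98400842e-04  5.73214482e-01  8.19405272e-01]
```

Request:
{"fn": "arm_command", "kwargs": {
  "targets": [
    [0,0.6,0.9,0,0,0]
  ]
}}

```text
clock: 13.7
position: [0.39, -0.2838, 0.0171]
tool_rot: [-2.532, -0.0, 0.94]
force: [1.4, -3.1, 22.4]
grip_width: 0.0167
```

Request:
{"fn": "arm_command", "kwargs": {
  "targets": [
    [0,0.6,0.9,0,0,0]
  ]
}}

```text
clock: 13.8
position: [0.39, -0.2838, 0.0171]
tool_rot: [-2.531, -0.0, 0.94]
force: [-3.6, -2.2, 20.7]
grip_width: 0.0168
```

```bash
python3 pl.py
```

```text
[ 1.109  1.164 -1.01   1.524  0.652  1.538  0.883] [-3.6 -2.2 20.7]
pos [ 0.39   -0.2838  0.0171] dist mm [ 0.4 -0.5 -0.1] rot [ 0.03 -0.1  -0.11] N 1
[0.4, -0.5, -0.1, 0.03, -0.1, -0.11]
timer origin [ 0.4095 -0.2981  0.0056] normal [-5.54043563e-04  8.65958625e-05  9.99999843e-01] down in tool [-2.56873647e-04  5.73168018e-01  8.19437830e-01]
```

It is on the mat (20 N contact). I'll ease off and open.

Request:
{"fn": "arm_command", "kwargs": {
  "targets": [
    [0,-0.2,-0.3,0,0,0],
    [0,0,0,0,0,0]
  ]
}}

```text
clock: 14.0
position: [0.3902, -0.284, 0.0179]
tool_rot: [-2.532, -0.0, 0.94]
force: [-0.1, -0.1, -1.5]
grip_width: 0.0172
```

Request:
{"fn": "arm_command", "kwargs": {
  "targets": [
    [0,0,0,0,0,0],
    [0,0,0,0,0,0],
    [0,0,0,0,0,0],
    [0,0,0,0,0,0],
    [0,0,0,0,0,0]
  ],
  "grip": 80
}}

```text
clock: 14.5
position: [0.3903, -0.284, 0.018]
tool_rot: [-2.532, -0.0, 0.94]
force: [-0.5, 0.1, 0.1]
grip_width: 0.0685
```

Request:
{"fn": "arm_command", "kwargs": {
  "targets": [
    [0,0,-8,0,0,0],
    [0,0,-15,0,0,0],
    [0,0,-25,0,0,0],
    [0,-15,-35,0,0,0],
    [0,-25,-35,0,0,0],
    [0,-25,-35,0,0,0],
    [0,0,0,0,0,0]
  ]
}}

```text
clock: 15.2
position: [0.422, -0.3056, 0.1922]
tool_rot: [-2.533, -0.004, 0.941]
force: [-0.0, 0.2, -0.4]
grip_width: 0.0686
```

```bash
python3 pl.py | head -2; python3 - <<'E'
from h import *
f=bot.grab_frame("top");g=bot.grab_frame("scene")
P=cloud(f);W=P-mat
k=(f["depth"]>0)&(np.hypot(W[...,0],W[...,1])<.1)&(abs(P[...,2]-.030)<.006)
A=P[k];r=cv2.minAreaRect((A[:,:2]*1000).astype(np.float32));print(k.sum(),r,"z",np.percentile(A[:,2],[5,50,95]))
cv2.imwrite("pics/fin.png",np.hstack([cv2.resize(f["color"][:,:,::-1],(400,300)),cv2.resize(g["color"][:,:,::-1],(400,300))]))
E
```

```text
[ 1.097  0.986 -1.091  1.345  0.509  1.81   0.937] [-0.   0.2 -0.4]
pos [ 0.422  -0.3056  0.1922] dist mm [ -1.6  67.9 165.5] rot [ 0.11 -0.25  0.04] N 1
1129 ((408.0160827636719, -296.70599365234375), (124.16156005859375, 84.4981918334961), 53.75530242919922) z [0.02514023 0.02947928 0.0342054 ]
```

View pics/fin.png

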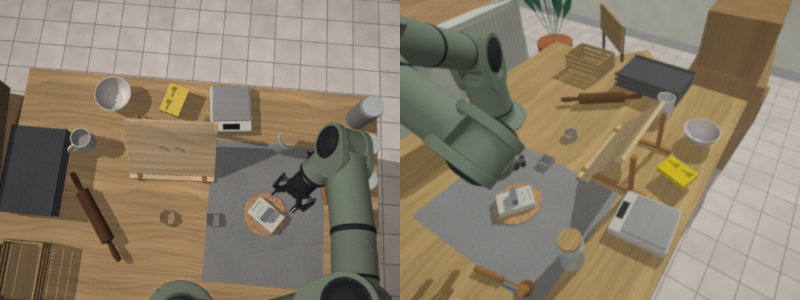

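The final view shows the timer face up, centred on the mat at (265,215) in the left half. The arm is clear and the bystanders are where they were.

```bash
python3 -c "
from h import *
print(bot.job_done())"
```

```text
the job is handed in; nothing more can be done
None
```

The timer is off the stand and lying on its back, face up, in the middle of the cork mat. I handed the job in at about 15.3 s of the 51 s allowed.

- **Slide and lift:** I slid the timer about 16 mm to a firm stop, where it pushed back with 11–14 N and moved no further. It then lifted off square to the panel with only its own weight on the hand.
- **Placing:** I lowered it until it touched the mat at about 20 N, eased off, opened the jaws and backed away. Easing off lifted it about 0.8 mm, so it settled by less than 1 mm on release.
- **Last checks:** The timer's centre measured (0.408, -0.297), about 2 mm from the mat's centre. Its footprint measured 124 × 84 mm and its face was 29.5 mm up, against 30 mm expected. The force on the tool was near zero. The final picture showed the other objects where they were, but I did not measure them.
- **What disagreed:**
  - **First grasp:** it closed on nothing. The wrist depth put the fingertips about 42 mm behind the stated tool geometry, so I reached deeper and the second grasp held.
  - **Tool angle:** gripping square to the panel put joints 4 and 6 at their limits, so I gripped with the tool tilted 35° about the timer's y axis.

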